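# Pack the reagent kit into its colour-coded carrier

## Robot

A 7-joint arm with a two-finger parallel gripper is mounted at the origin on the work surface. World frame = base frame: x ahead of the robot, y to its left, z up, the work surface at z = 0. Lengths are in m, angles in degrees, forces in N, time in s.
With the tool pointing down it reaches from about 0.35 to 0.9 m from the base axis. Payload 8.1 kg.
Tool frame: the origin (TCP) lies midway between the tips of the shut fingers; the grasp point (between the pads) lies bot.hold_point_z behind it (bot.hold_point_z is the distance from the TCP to the grasp point, in m); z points along the fingers, y is the direction in which the jaws open and shut (so a half turn about z gives the same grasp; the last joint's range is limited). The gripper opens to 85 mm and grips with 20 to 120 N. Pads are 22 mm wide; open, the fingers measure 114 mm over their backs; the gripper's body (76 mm by 85 mm) begins 54 mm behind the grasp point. The pads swing forward as they close: fully open they stand 13 mm farther back than shut.
Start: joints at [-77.326, 24.895, 1.432, 90.138, -0.665, 64.973, -4.303], TCP at [0.199, 0.593, 0.199] pointing down, gripper open.
Joint ranges: [-149.89, 149.89], [-25.12, 119.58], [-72.63, 75.52], [4.76, 147.25], [-75.54, 255.54], [6.69, 114.76], [-157.13, 157.13]. Speed limits (degrees/s): [127.2, 127.2, 172.46, 172.46, 180, 180, 180].

## Interface

Orientations are given as [roll, pitch, yaw] about the fixed x, y, z axes, in that order (R = Rz(yaw) Ry(pitch) Rx(roll)).
In Python, from rig import bot gives the robot as it stands.
- The arm moves only by the tool carry_out, never from a script. Its argument "motion" is a list of rows, each a list of 5 numbers: the opening in per cent of the stroke, from 0 (shut) to 100 (fully open), then the shift along the tool's x, y, z in m, then the turn about the tool's z in degrees. In form: [[claw, x, y, z, roll], ...]. A call has 1 to 8 rows; each row is the pose to reach, as a shift and turn from the pose measured when the call began, along the tool's axes at that moment; what a row does not reach only later rows make up. A row lasts 1/10 s, in which the tool goes at most 50 mm and 8.59 degrees, less where a joint would pass 70% of its speed; a pose out of reach is approached as far as the arm can. A call with a gripper value outside its range is refused whole. The fingers move at their own pace and stop on an object; the grip force is fixed at half the most. Time passes only in rows, so rows that repeat a pose let the fingers close. It gives the time, the measured TCP pose, the force and the opening at its end, in the units of the state.
- bot.state(): the state, without advancing time (a new reading comes with each control period).
- bot.grab_frame(name): name is "side" or "top" or "wrist"; returns a dict with "img" (420x560x3 uint8, red, green, blue), "K" (3x3 intrinsics, pixels), "rvec" (rotation vector, rad) and "tvec" (3), from world to camera coordinates, as OpenCV has them. Camera axes: x right, y down, z forward; pixel columns grow to the right and rows downward; lengths in m; the calibration is good to about 2 mm. The wrist camera is an equidistant fisheye: a pixel r from the principal point sees the ray r / f radians off the axis. A picture is of the moment at which its call begins. There is no depth.
- bot.sign_off(): hands the job in, once; it reports no verdict.
Trained networks look in a picture, given as the dict that the camera call returned (one of the last four; its "shot" number tells which), for a name from the list of things; names that differ only in an ending like _2 or _b are one class to them, and where a whole thing is asked for, a point or a joint stands for the part that bears it (a point fixed in the world has none). Each returns a list of dicts, best first, with "confidence" (0 to 1); they miss things now and then, are a little off and sometimes report something else, mostly with a low value. They report only what shows in the picture. A call takes as long as a camera call. They do not tell look-alikes from the thing itself.
- bot.spot_in(picture, name): "extent" ([left, top, right, bottom] in pixels, round what is visible of it).
- bot.silhouettes(picture, name): "region" (420x560 bool, what is visible of it) and "extent" ([left, top, right, bottom] in pixels, round what is visible of it).
- bot.place_of(picture, name): "point" ([column, row] in pixels: a listed point, or the origin of a listed thing).
The state is a dict: "time": time; "joint_positions": joint angles; "joint_velocities": joint speeds; "tau": joint torques, N m; "ee_pos": TCP position; "eef_rot": TCP orientation; "force": force on the tool from outside, world axes, zero at the start; "moment": the same for the moment, N m; "finger_gap": opening from 0.0 (shut) to 1.0 (fully open).
Only numpy, scipy, OpenCV 4.12 (cv2) and the standard library are available. Lean on these libraries where they do the work, as an engineer would, in place of code of your own. Each camera call takes 0.05 s, during which the arm holds its last target. There are 200 camera calls.

## Task

Pack the reagent kit: stand each of the four amber glass bottles upright in the carrier cell of the same colour as its cap, flat on the cell's floor. They are glass, so set them down rather than dropping them and do not knock any over; leave the two white bottles standing where they are, even though their caps match too.

Things in the scene. Friction and masses are not known exactly. Their poses are not given: they have to be found in the camera images.
- amber_red_mid (a point): The kit bottle with the red cap: small upright dark amber-brown bottle, 72 mm tall, body 30 mm in diameter up to 48 mm, then narrowing to a red screw cap 19 mm in diameter (57 to 72 mm up). About 60 g, loose. The point is on its axis, 36 mm above its underside (half-way up); z up. At the start it stands on the bench with at least 35 mm free all round it.
- amber_yellow_mid (a point): The kit bottle with the yellow cap: small upright dark amber-brown bottle, 72 mm tall, body 30 mm in diameter up to 48 mm, then narrowing to a yellow screw cap 19 mm in diameter (57 to 72 mm up). About 60 g, loose. The point is on its axis, 36 mm above its underside (half-way up); z up. At the start it stands on the bench with at least 35 mm free all round it.
- amber_green_mid (a point): The kit bottle with the green cap: small upright dark amber-brown bottle, 72 mm tall, body 30 mm in diameter up to 48 mm, then narrowing to a green screw cap 19 mm in diameter (57 to 72 mm up). About 60 g, loose. The point is on its axis, 36 mm above its underside (half-way up); z up. At the start it stands on the bench with at least 35 mm free all round it.
- amber_violet_mid (a point): The kit bottle with the violet cap: small upright dark amber-brown bottle, 72 mm tall, body 30 mm in diameter up to 48 mm, then narrowing to a violet screw cap 19 mm in diameter (57 to 72 mm up). About 60 g, loose. The point is on its axis, 36 mm above its underside (half-way up); z up. At the start it stands on the bench with at least 35 mm free all round it.
- cell_red_floor (a point): The red cell: fixed square red tray, 64 mm outside, recess 48 mm square and 10 mm deep. The point is the centre of the recess floor, 8 mm above the bench (rim 18 mm); x, y along its sides, z up. The four cells, in any arrangement, stand two by two, 72 mm between centres, square with their carrier: a fixed dark-blue tray 150 mm square, 14 mm tall.
- cell_yellow_floor (a point): The yellow cell: fixed square yellow tray, 64 mm outside, recess 48 mm square and 10 mm deep. The point is the centre of the recess floor, 8 mm above the bench (rim 18 mm); x, y along its sides, z up. The four cells, in any arrangement, stand two by two, 72 mm between centres, square with their carrier: a fixed dark-blue tray 150 mm square, 14 mm tall.
- cell_green_floor (a point): The green cell: fixed square green tray, 64 mm outside, recess 48 mm square and 10 mm deep. The point is the centre of the recess floor, 8 mm above the bench (rim 18 mm); x, y along its sides, z up. The four cells, in any arrangement, stand two by two, 72 mm between centres, square with their carrier: a fixed dark-blue tray 150 mm square, 14 mm tall.
- cell_violet_floor (a point): The violet cell: fixed square violet tray, 64 mm outside, recess 48 mm square and 10 mm deep. The point is the centre of the recess floor, 8 mm above the bench (rim 18 mm); x, y along its sides, z up. The four cells, in any arrangement, stand two by two, 72 mm between centres, square with their carrier: a fixed dark-blue tray 150 mm square, 14 mm tall.
- white_red_mid (a point): Look-alike that stays where it is: bottle of the same shape and size (72 mm tall, 30 mm body) with a red cap, but its body is white. Loose. This point is on its axis, 36 mm above its underside; z up.
- white_violet_mid (a point): Look-alike that stays where it is: bottle of the same shape and size (72 mm tall, 30 mm body) with a violet cap, but its body is white. Loose. This point is on its axis, 36 mm above its underside; z up.
Not all that is in view belongs to the job. Leave any turquoise look-alike of the part that bears amber_green_mid alone.

How it is judged:
By the outcome, as a careful person would: the job done as asked, in the order asked, and still so for the second after the job is handed in, with the robot touching nothing.
It also fails if it takes over 102 s, if anything falls off the work surface, if the arm or the gripper's body presses on something with over 40 N, if the wrist force passes 120 N, or if a joint passes its speed limit or range.

## Working session

There is one attempt and no reset: what is moved stays moved. The work goes in short steps, Python scripts to look and compute and a tool call to move; the robot and the scene stay as the last step left them, time stands still between calls to the robot, and variables do not carry over. Pictures are saved under pics/ and viewed, about 12 in all and at most 16, crops included, and the job is handed in when it is done.

Besides the shell and the picture viewer there is one more tool, called after "Request:" in YAML: its name, and indented under it one key for each argument. carry_out: Moves the arm, as the interface text tells. Its arguments: {"type":"object","properties":{"motion":{"type":"array"}},"required":["motion"]}

```bash
ls; mkdir -p pics; cat > h.py <<'E'
import numpy as np, cv2
from rig import bot
def save(p,n): cv2.imwrite('pics/'+n+'.png', cv2.cvtColor(p['img'],cv2.COLOR_RGB2BGR))
def ray(p,uv,fish=False):
    K=np.array(p['K']);R=cv2.Rodrigues(np.array(p['rvec'],float))[0];t=np.array(p['tvec'],float).ravel()
    x=np.array([(uv[0]-K[0,2])/K[0,0],(uv[1]-K[1,2])/K[1,1]])
    if fish:
        r=np.linalg.norm(x);d=np.array([*(x/r*np.sin(r)),np.cos(r)]) if r>0 else np.array([0,0,1.])
    else: d=np.array([*x,1.])
    return -R.T@t, R.T@d
def at_z(p,uv,z,fish=False):
    c,d=ray(p,uv,fish); return c+d*(z-c[2])/d[2]
E
python3 - <<'E'
from h import *
print(bot.state(), bot.hold_point_z)
N=['amber_red_mid','amber_yellow_mid','amber_green_mid','amber_violet_mid','cell_red_floor','cell_yellow_floor','cell_green_floor','cell_violet_floor','white_red_mid','white_violet_mid']
for c in ['top','side','wrist']:
    p=bot.grab_frame(c);save(p,c)
    if c=='wrist':continue
    for n in N:
        for r in bot.place_of(p,n)[:4]:
            print(c,n,np.round(r['point'],1),round(r['confidence'],2),np.round(at_z(p,r['point'],.008 if 'cell' in n else .036),3)[:2])
E
```

```text
pics
{'time': 0.0, 'joint_positions': array([-77.3265618 ,  24.93629576,   1.42951946,  90.19052392,
        -0.66404745,  64.97435142,  -4.3032899 ]), 'joint_velocities': array([-0.00731775, -0.11621563, -0.06656959,  0.00473287,  0.03756347,
        0.08209997,  0.03986824]), 'tau': array([ 4.08210662e-04, -6.70464563e+01,  1.02554843e+00, -3.16202116e+01,
        1.57485413e-02,  1.23038646e-02,  1.14753476e-06]), 'ee_pos': array([0.19871939, 0.59195648, 0.19791785]), 'eef_rot': array([-1.79907500e+02,  8.36604228e-03,  1.61445081e+02]), 'force': array([ 0.0470258 ,  0.39610005, -0.23154148]), 'moment': array([-0.04938417, -0.05071237,  0.00805888]), 'finger_gap': 1.001943009166733} 0.0187
top amber_red_mid [397.5 210.4] 0.5 [ 0.565 -0.247]
top amber_red_mid [397.7 272.6] 0.31 [ 0.432 -0.242]
top amber_yellow_mid [297.1 171.5] 0.46 [ 0.656 -0.033]
top amber_green_mid [334.5 213.1] 0.47 [ 0.563 -0.111]
top amber_green_mid [382.2 144.8] 0.46 [ 0.708 -0.219]
top amber_violet_mid [347.  256.1] 0.55 [ 0.47  -0.135]
top cell_red_floor [166.7 251.8] 0.84 [0.489 0.262]
top cell_red_floor 
[... 216 characters left out ...]
 [285.6 260.9] 0.48 [ 0.463 -0.003]
top white_violet_mid [398.6 271.8] 0.71 [ 0.434 -0.244]
side amber_red_mid [311.9 304.2] 0.96 [ 0.557 -0.245]
side amber_yellow_mid [315.7 218.6] 0.87 [ 0.655 -0.029]
side amber_green_mid [377.9 270.1] 0.97 [ 0.71  -0.213]
side amber_green_mid [294.9 250.6] 0.92 [ 0.576 -0.107]
side amber_violet_mid [249.8 270.9] 0.66 [ 0.473 -0.13 ]
side cell_red_floor [208.  173.5] 0.84 [0.468 0.269]
side cell_green_floor [211.5 189.5] 0.76 [0.462 0.195]
side cell_green_floor [227.9 236.1] 0.29 [0.46  0.012]
side cell_violet_floor [241.8 173.5] 0.81 [0.554 0.237]
side white_red_mid [224.  235.4] 0.87 [ 0.448 -0.013]
side white_violet_mid [251.2 326.2] 0.7 [ 0.44  -0.253]
```

View pics/top.png

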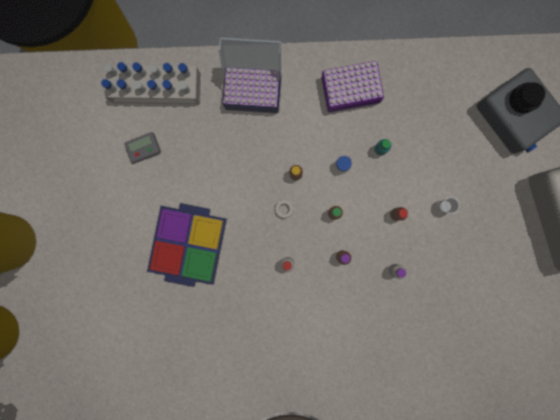

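View pics/side.png

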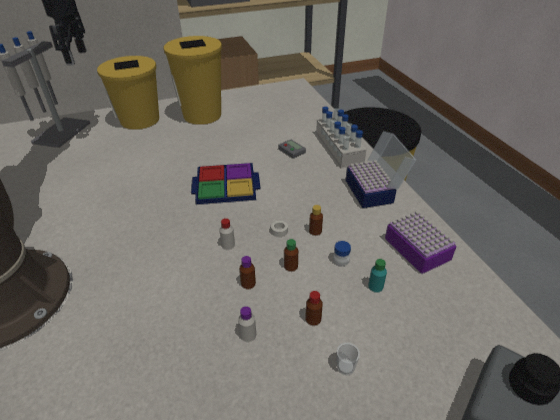

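View pics/wrist.png

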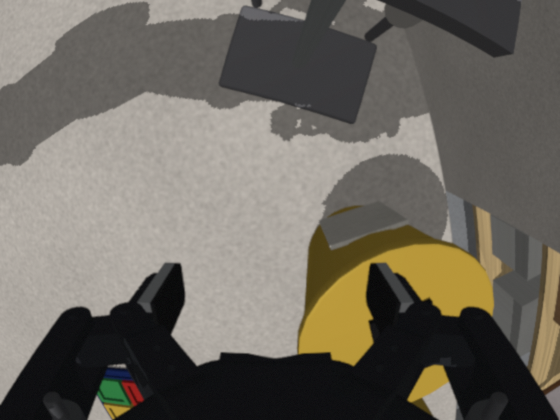

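Top view: the amber bottles have yellow (296,172), green (336,213), red (400,213) and violet (344,257) caps. The look-alikes are turquoise with a green cap (384,146), white/red (287,265), white/violet (399,271) and a blue-lidded jar (343,163). The side view shows the same bodies, with amber ones at (316,219), (291,255), (314,309) and (248,272). The wrist view shows a yellow bin right under the gripper, so I'll move away in −y and up first.

Request:
carry_out:
  motion:
    - [65,-0.01,-0.03,-0.04,8]
    - [65,-0.03,-0.07,-0.06,16]
    - [65,-0.05,-0.11,-0.08,24]
    - [65,-0.08,-0.15,-0.1,32]
    - [65,-0.11,-0.18,-0.1,40]
    - [65,-0.15,-0.21,-0.1,48]
    - [65,-0.19,-0.24,-0.1,56]
    - [65,-0.22,-0.27,-0.1,64]

```text
time: 1.95
ee_pos: [0.323, 0.2643, 0.2991]
eef_rot: [179.9, -0.1, 97.0]
force: [1.5, 0.2, 0.2]
finger_gap: 0.654
```

```bash
python3 - <<'E'
from h import *
# carrier cells by colour in top picture, rim z=.018; caps tops by colour near network points
p=bot.grab_frame('top'); hsv=cv2.cvtColor(p['img'],cv2.COLOR_RGB2HSV)
for n in ['red','yellow','green','violet']:
    for r in bot.silhouettes(p,f'cell_{n}_floor')[:1]:
        m=r['region'].astype(np.uint8); (c,s,a)=cv2.minAreaRect(cv2.findNonZero(m))
        print(n,r['confidence'],m.sum(),np.round(at_z(p,c,.018)[:2],4),np.round(s,1),a)
for n in ['red','yellow','green','violet']:
    for r in bot.silhouettes(p,f'amber_{n}_mid')[:2]:
        e=r['extent'];print(n,round(r['confidence'],2),np.round(e,0),'mean rgb',p['img'][r['region']].mean(0).round())
p=bot.grab_frame('top');im=cv2.resize(p['img'][130:290,260:430],None,fx=4.7,fy=3.7*4.7/3.7,interpolation=cv2.INTER_CUBIC)[:600*2]
im=cv2.resize(p['img'][135:285,260:430],None,fx=4,fy=4,interpolation=cv2.INTER_CUBIC);save({'img':im},'crop')
print(bot.state()['ee_pos'],bot.state()['eef_rot'])
E
```

```text
red 0.91 918 [0.4756 0.2581] [31.  30.8] 11.309932708740234
yellow 0.81 831 [0.5301 0.1714] [31.8 28.9] 14.03624439239502
green 0.78 868 [0.4603 0.1874] [30.  29.8] 11.309932708740234
violet 0.63 851 [0.5461 0.2411] [30.  28.9] 11.768289566040039
red 0.67 [388. 207. 408. 218.] mean rgb [92. 56. 50.]
red 0.22 [338. 250. 350. 264.] mean rgb [89. 60. 87.]
yellow 0.62 [293. 165. 304. 180.] mean rgb [108.  88.  49.]
yellow 0.43 [148. 241. 185. 275.] mean rgb [122.  43.  42.]
green 0.65 [326. 208. 345. 217.] mean rgb [76. 88. 66.]
green 0.61 [373. 140. 392. 152.] mean rgb [50. 85. 70.]
violet 0.74 [337. 252. 351. 268.] mean rgb [89. 63. 85.]
[0.32105485 0.26735918 0.29858335] [-1.79992747e+02  1.87275765e-02  9.75703034e+01]
```

View pics/crop.png

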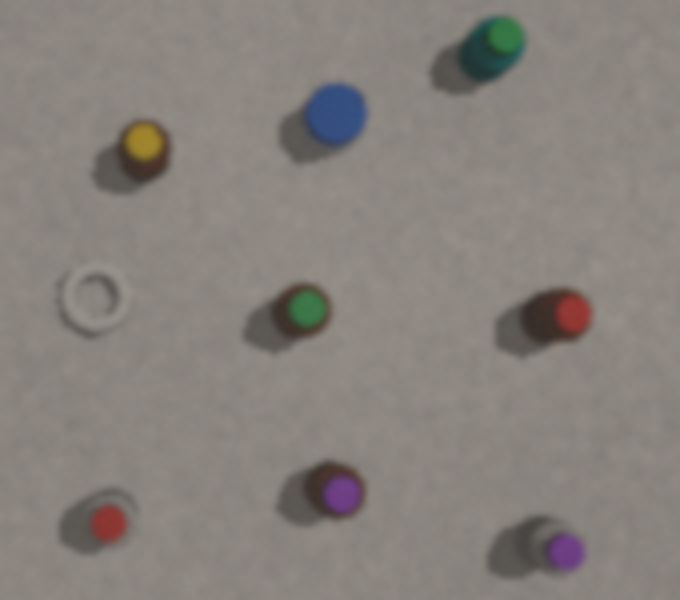

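Crop: red cap on an amber body at (573,314), green/amber (307,309), violet/amber (341,494), yellow/amber (144,141). The turquoise and white ones are clearly different, so the choice is confirmed. The cells come out 72 mm apart, as they must.

```bash
python3 - <<'E'
from h import *
p=bot.grab_frame('top');q=bot.grab_frame('side')
caps=dict(yellow=(296.2,170.5),green=(336.7,212.3),red=(403.2,213.5),violet=(345.5,258.7))
for n,uv in caps.items():
    print(n,np.round(at_z(p,uv,.072)[:2],4))
p=bot.grab_frame('wrist');save(p,'w2');print(p['K'])
E
```

```text
yellow [ 0.6536 -0.0313]
green [ 0.5636 -0.1131]
red [ 0.5572 -0.2508]
violet [ 0.4667 -0.1283]
[[325.1922621    0.         275.05549508]
 [  0.         325.1922621  209.78740113]
 [  0.           0.           1.        ]]
```

Request:
carry_out:
  motion:
    - [65,-0.04,0.04,0,7]
    - [65,-0.08,0.07,0,7]
    - [65,-0.12,0.1,0,7]
    - [65,-0.16,0.13,0,7]
    - [65,-0.2,0.16,0.02,7]
    - [65,-0.23,0.18,0.05,7]
    - [65,-0.23,0.18,0.08,7]
    - [65,-0.23,0.18,0.08,7]

```text
time: 3.4
ee_pos: [0.5277, 0.0608, 0.2149]
eef_rot: [-179.6, 0.2, 90.4]
force: [-0.6, 0.4, 0.5]
finger_gap: 0.651
```

```bash
python3 - <<'E'
from h import *
p=bot.grab_frame('wrist');save(p,'w3');s=bot.state();print(s['ee_pos'],s['eef_rot'])
for n in ['yellow','green','red','violet']:
    for r in bot.place_of(p,f'amber_{n}_mid')[:3]:
        print(n,np.round(r['point'],1),round(r['confidence'],2),np.round(at_z(p,r['point'],.036,True)[:2],4))
E
```

```text
[0.52843215 0.06218335 0.21721404] [-1.79746968e+02  1.02915981e-01  9.04555103e+01]
yellow [379.5 257.6] 0.56 [ 0.6553 -0.0325]
yellow [280.2  81.9] 0.52 [0.53   0.1702]
green [388.7 365.8] 0.94 [ 0.702  -0.2208]
green [303.7 310.6] 0.91 [ 0.5637 -0.1084]
green [228.1 326.7] 0.21 [ 0.4633 -0.1373]
red [230.3 323.9] 0.65 [ 0.4666 -0.1323]
violet [225.6 324.5] 0.72 [ 0.4601 -0.1336]
```

View pics/w3.png

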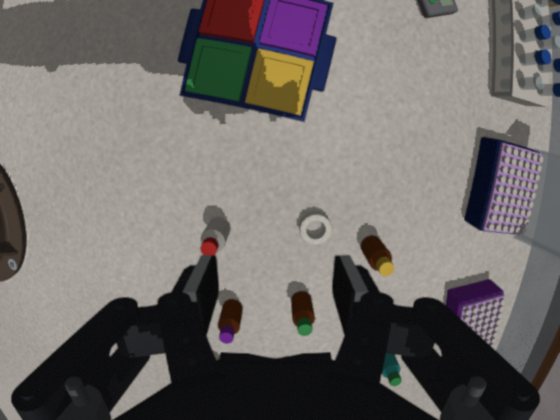

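The wrist view puts the bottles within about 3 mm of the top estimates: yellow (377,252), green (303,310), violet (230,320). The white/red bottle is at (212,238) and is left alone. Starting with yellow.

Request:
carry_out:
  motion:
    - [65,-0.03,0.04,0.02,0.4]
    - [65,-0.06,0.08,0.05,0.4]
    - [65,-0.09,0.11,0.08,0.4]
    - [65,-0.095,0.125,0.1,0.4]
    - [65,-0.095,0.125,0.11,0.4]
    - [65,-0.095,0.125,0.11,0.4]
    - [65,-0.095,0.125,0.11,0.4]

```text
time: 4.35
ee_pos: [0.6568, -0.0282, 0.1121]
eef_rot: [179.8, -0.1, 90.3]
force: [-0.3, -0.4, 1.0]
finger_gap: 0.651
```

```bash
python3 - <<'E'
from h import *
p=bot.grab_frame('wrist');save(p,'w4');s=bot.state();print(s['ee_pos'],s['eef_rot'])
for r in bot.place_of(p,'amber_yellow_mid')[:2]: print(np.round(r['point'],1),r['confidence'],np.round(at_z(p,r['point'],.036,True)[:2],4))
E
```

```text
[ 0.65707561 -0.02827818  0.11255501] [ 1.79743247e+02 -1.16359806e-01  9.03301086e+01]
[273.3 211.2] 0.7 [ 0.6545 -0.0308]
```

View pics/w4.png

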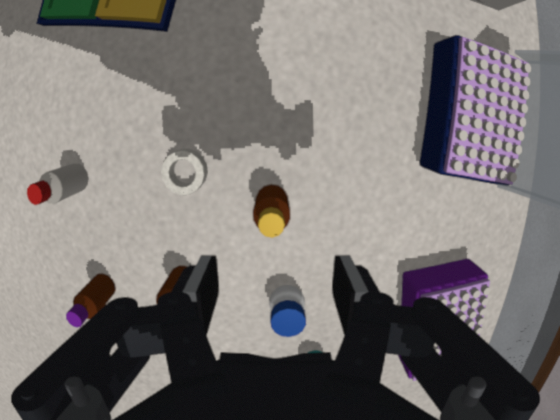

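The yellow amber bottle at (272,210) is centred between the fingers, and the cameras agree within 3 mm. Descending and gripping.

Request:
carry_out:
  motion:
    - [65,-0.003,-0.002,0.04,0]
    - [65,-0.003,-0.002,0.08,0]
    - [65,-0.003,-0.002,0.098,0]
    - [65,-0.003,-0.002,0.098,0]
    - [65,-0.003,-0.002,0.098,0]
    - [0,-0.003,-0.002,0.098,0]
    - [0,-0.003,-0.002,0.098,0]
    - [0,-0.003,-0.002,0.098,0]

```text
time: 5.25
ee_pos: [0.6553, -0.0314, 0.0169]
eef_rot: [179.7, -0.2, 90.3]
force: [-7.4, 0.2, 15.8]
finger_gap: 0.246
```

Request:
carry_out:
  motion:
    - [0,0,0,0,0]
    - [0,0,0,0,0]
    - [0,0,0,0,0]
    - [0,0,0,-0.02,0]
    - [0,0,0,-0.05,0]
    - [0,0,0,-0.09,0]
    - [0,0,0,-0.13,0]
    - [0,0,0,-0.13,0]

```text
time: 6.05
ee_pos: [0.6582, -0.0327, 0.1527]
eef_rot: [179.2, -0.1, 90.3]
force: [0.4, -0.0, 0.1]
finger_gap: 0.24
```

```bash
python3 - <<'E'
from h import *
p=bot.grab_frame('wrist');q=bot.grab_frame('side');s=bot.state();print(s['ee_pos'],s['eef_rot'],s['finger_gap'])
im=np.hstack([cv2.resize(p['img'],(400,300)),cv2.resize(q['img'][60:300,200:440],(400,300))]);save({'img':im},'w5')
E
```

```text
[ 0.65527226 -0.03165028  0.14765428] [ 1.79610782e+02 -1.75581240e-01  9.03267848e+01] 0.24588302544144053
```

View pics/w5.png

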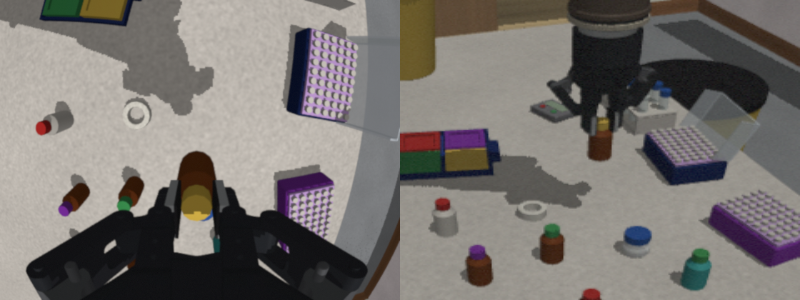

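```bash
python3 - <<'E'
from h import *
q=bot.grab_frame('side');w=bot.grab_frame('wrist')
for z in [.20,.19,.18,.165,.15,.13,.12,.11]:
    P=np.array([[.655,-.032,z]])
    print(z,cv2.projectPoints(P,q['rvec'],q['tvec'],q['K'],None)[0].ravel().round(1))
im=np.vstack([np.hstack([cv2.resize(q['img'][130:200,285:355],(400,400),interpolation=2),cv2.resize(w['img'][180:330,200:350],(400,400),interpolation=2)])]);save({'img':im},'w6')
E
```

```text
0.2 [319.7 157.4]
0.19 [319.4 161.6]
0.18 [319.2 165.8]
0.165 [318.8 171.9]
0.15 [318.5 177.9]
0.13 [318.  185.7]
0.12 [317.8 189.5]
0.11 [317.6 193.2]
```

View pics/w6.png

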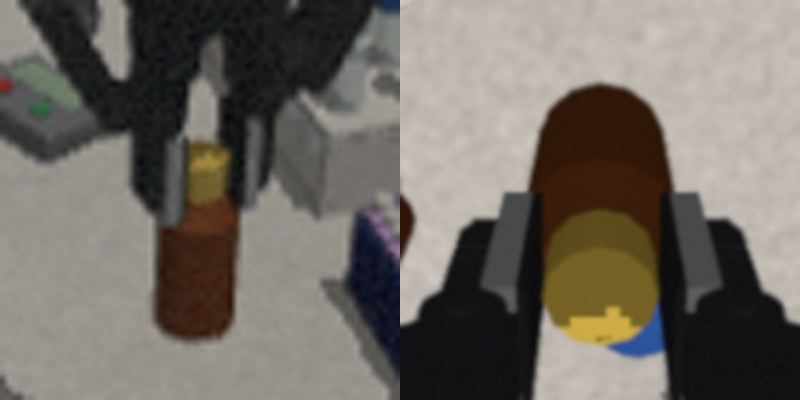

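The bottle is held upright by its upper part (cap/shoulder, gap about 20 mm), and its underside is about 17 mm below the TCP. The side view puts the underside at row 187, so z≈0.13. The grip is usable; carry it to the yellow cell.

Request:
carry_out:
  motion:
    - [0,0.025,-0.015,0,0.3]
    - [0,0.06,-0.037,0,0.3]
    - [0,0.1,-0.061,0,0.3]
    - [0,0.14,-0.085,0,0.3]
    - [0,0.175,-0.106,0,0.3]
    - [0,0.195,-0.119,0,0.3]
    - [0,0.204,-0.124,0,0.3]
    - [0,0.204,-0.124,0,0.3]

```text
time: 7.05
ee_pos: [0.5277, 0.173, 0.1449]
eef_rot: [179.9, -0.1, 90.2]
force: [0.9, -0.8, -0.6]
finger_gap: 0.242
```

Request:
carry_out:
  motion:
    - [0,0,0,0.03,0]
    - [0,0,0,0.06,0]
    - [0,0,0,0.085,0]
    - [0,0,0,0.1,0]
    - [0,0,0,0.105,0]
    - [0,0,0,0.105,0]

```text
time: 7.65
ee_pos: [0.5282, 0.1715, 0.0393]
eef_rot: [180.0, -0.1, 90.0]
force: [-0.5, -0.7, 0.8]
finger_gap: 0.244
```

```bash
python3 - <<'E'
from h import *
q=bot.grab_frame('side');w=bot.grab_frame('wrist');s=bot.state();print(s['ee_pos'],s['eef_rot'],s['force'],s['finger_gap'])
im=np.hstack([cv2.resize(q['img'][110:210,190:290],(400,400),interpolation=2),cv2.resize(w['img'][100:350,150:400],(400,400),interpolation=2)]);save({'img':im},'w7')
E
```

```text
[0.5287935  0.17243687 0.04050753] [ 1.79868273e+02 -1.35644575e-01  9.00966186e+01] [-0.0803013  -0.09838939 -0.64224126] 0.24760285573079546
```

View pics/w7.png

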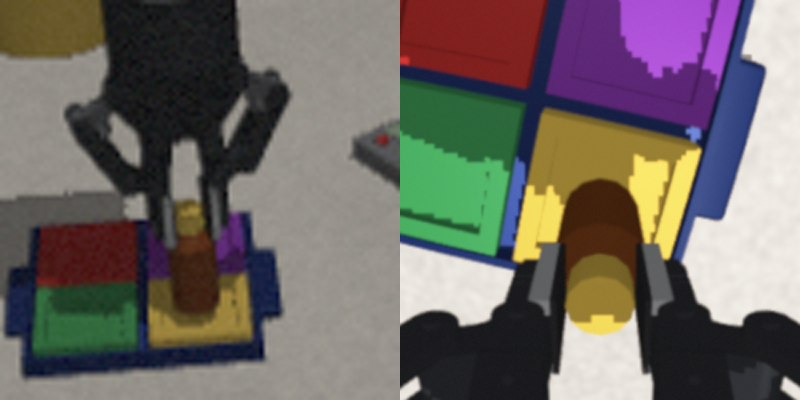

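The bottle is over the yellow cell, upright. Lowering slowly to contact.

Request:
carry_out:
  motion:
    - [0,-0.001,0.001,0.006,0]
    - [0,-0.001,0.001,0.01,0]
    - [0,-0.001,0.001,0.013,0]
    - [0,-0.001,0.001,0.015,0]
    - [0,-0.001,0.001,0.016,0]
    - [0,-0.001,0.001,0.017,0]
    - [0,-0.001,0.001,0.0175,0]

```text
time: 8.45
ee_pos: [0.5316, 0.1719, 0.0282]
eef_rot: [179.7, -0.4, 90.0]
force: [-18.6, -4.4, 73.5]
finger_gap: 0.247
```

Request:
carry_out:
  motion:
    - [0,0,0,-0.003,0]
    - [0,0,0,-0.005,0]
    - [0,0,0,-0.005,0]

```text
time: 8.75
ee_pos: [0.5316, 0.1721, 0.0332]
eef_rot: [179.7, -0.4, 90.1]
force: [-0.0, 0.1, -1.0]
finger_gap: 0.238
```

```bash
python3 - <<'E'
from h import *
q=bot.grab_frame('side');w=bot.grab_frame('wrist');t=bot.grab_frame('top');s=bot.state();print(s['ee_pos'],s['eef_rot'],s['force'],s['finger_gap'])
im=np.hstack([cv2.resize(q['img'][130:210,190:270],(400,400),interpolation=2),cv2.resize(w['img'][130:330,180:380],(400,400),interpolation=2)]);save({'img':im},'w8')
for z in (.08,.03,.018,.008):
  for P in ([.530,.1714,z],):
    print(z,(cv2.projectPoints(np.array([P]),q['rvec'],q['tvec'],q['K'],None)[0].ravel()-[190,130])*5)
E
```

```text
[0.53105144 0.17182421 0.0324426 ] [179.75034771  -0.35367859  90.06257981] [ 0.23585191 -0.13562162 -0.48839548] 0.23830022992891334
0.08 [236.80761083 179.35582696]
0.03 [244.26209277 261.83145688]
0.018 [245.98501728 280.89371848]
0.008 [247.40206182 296.57175518]
```

View pics/w8.png

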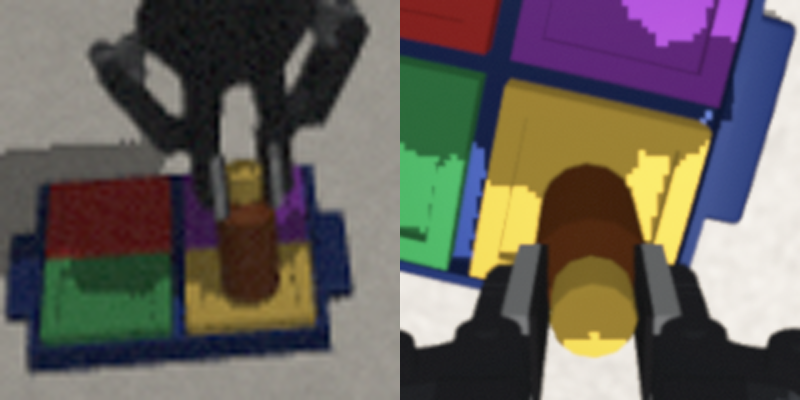

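Contact came at TCP z=0.028, so the underside is 20 mm below the TCP. It is now about 4 mm above the floor, centred and upright (bottom at about (248,300) in the left crop). Lower 4 mm, release and rise.

Request:
carry_out:
  motion:
    - [0,0,0,0.002,0]
    - [0,0,0,0.003,0]
    - [0,0,0,0.0037,0]
    - [0,0,0,0.0037,0]
    - [0,0,0,0.0037,0]

```text
time: 9.4
ee_pos: [0.5311, 0.1719, 0.0293]
eef_rot: [179.8, -0.4, 90.1]
force: [-3.5, -0.5, 13.5]
finger_gap: 0.242
```

Request:
carry_out:
  motion:
    - [35,0,0,0,0]
    - [55,0,0,0,0]
    - [60,0,0,0,0]
    - [60,0,0,0,0]
    - [60,0,0,-0.03,0]
    - [60,0,0,-0.08,0]
    - [60,0,0,-0.13,0]
    - [60,0,0,-0.13,0]

```text
time: 10.2
ee_pos: [0.5345, 0.1716, 0.1654]
eef_rot: [179.2, -0.6, 90.0]
force: [1.1, -0.7, 0.5]
finger_gap: 0.603
```

```bash
python3 - <<'E'
from h import *
q=bot.grab_frame('side');w=bot.grab_frame('wrist');s=bot.state();print(s['ee_pos'],s['eef_rot'],s['force'],s['finger_gap'])
im=np.hstack([cv2.resize(q['img'][130:210,190:270],(400,400),interpolation=2),cv2.resize(w['img'][130:330,180:380],(400,400),interpolation=2)]);save({'img':im},'w9')
for n in ['green','violet','red']:
  for r in bot.place_of(q,f'amber_{n}_mid')[:2]: print(n,r['confidence'],at_z(q,r['point'],.036)[:2])
K=np.array(w['K']);R=cv2.Rodrigues(np.array(w['rvec']))[0];c=-R.T@np.array(w['tvec']).ravel();print('wrist cam',c,R[2])
E
```

```text
[0.53115934 0.17146279 0.16032926] [179.63972958  -0.47235076  90.07412698] [-0.7887799   0.10222852 -0.44502755] 0.5983636525177719
green 0.88 [ 0.56603355 -0.11189916]
green 0.69 [0.53082194 0.19114174]
violet 0.94 [ 0.46854476 -0.12157169]
red 0.68 [ 0.5530435  -0.24945825]
wrist cam [0.52955486 0.2429371  0.33772307] [ 0.01022805 -0.275777   -0.96116723]
```

View pics/w9.png

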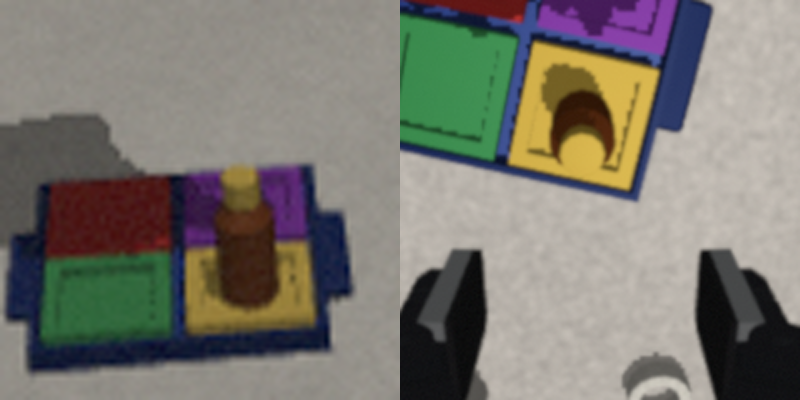

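Yellow stands upright in its cell (left crop (247,290)). Next is green. I'll grip it 5 mm higher, so the pads hold the cap without wedging on the shoulder.

Request:
carry_out:
  motion:
    - [60,-0.04,0.005,0,0]
    - [60,-0.085,0.01,0,0]
    - [60,-0.13,0.015,0,0]
    - [60,-0.175,0.02,0.01,0]
    - [60,-0.22,0.026,0.02,0]
    - [60,-0.26,0.031,0.04,0]
    - [60,-0.2825,0.0335,0.05,0]
    - [60,-0.2825,0.0335,0.05,0]

```text
time: 11.25
ee_pos: [0.5611, -0.1158, 0.1037]
eef_rot: [-179.8, -0.2, 89.7]
force: [-0.1, -0.3, 0.5]
finger_gap: 0.599
```

```bash
cat > near.py <<'E'
import sys
from h import *
w=bot.grab_frame('wrist');s=bot.state();print(s['ee_pos'],s['eef_rot'],s['force'],s['finger_gap'])
for r in bot.place_of(w,sys.argv[1])[:3]: print(np.round(r['point']),round(r['confidence'],2),at_z(w,r['point'],.036,True)[:2].round(4), w['img'][int(r['point'][1]),int(r['point'][0])])
E
python3 near.py amber_green_mid
```

```text
[ 0.5617524  -0.11319317  0.10443597] [-179.8886281    -0.28707026   89.84526385] [ 0.20047717  0.12889615 -0.19037964] 0.6033071534078779
[278. 206.] 0.67 [ 0.5623 -0.1117] [21 54 29]
```

Request:
carry_out:
  motion:
    - [60,0.001,0.001,0.035,0]
    - [60,0.001,0.001,0.065,0]
    - [60,0.001,0.001,0.082,0]
    - [60,0.001,0.001,0.082,0]
    - [60,0.001,0.001,0.082,0]
    - [0,0.001,0.001,0.082,0]
    - [0,0.001,0.001,0.082,0]
    - [0,0.001,0.001,0.082,0]

```text
time: 12.15
ee_pos: [0.5642, -0.1099, 0.0243]
eef_rot: [179.9, -0.3, 90.0]
force: [-1.2, -0.3, 6.5]
finger_gap: 0.194
```

Request:
carry_out:
  motion:
    - [0,0,0,0,0]
    - [0,0,0,0,0]
    - [0,0,0,-0.01,0]
    - [0,0,0,-0.03,0]
    - [0,0,0,-0.06,0]
    - [0,0,0,-0.1,0]
    - [0,0,0,-0.13,0]
    - [0,0,0,-0.13,0]

```text
time: 12.95
ee_pos: [0.5665, -0.1118, 0.1591]
eef_rot: [179.5, -0.3, 90.0]
force: [-0.6, -0.2, -0.6]
finger_gap: 0.193
```

```bash
python3 - <<'E'
from h import *
q=bot.grab_frame('side');w=bot.grab_frame('wrist');s=bot.state();print(s['ee_pos'],s['eef_rot'],s['force'],s['finger_gap'])
x,y,z=s['ee_pos']
for d in (.055,-.01,-.018,-.025):
    print(d,cv2.projectPoints(np.array([[x,y,z+d]]),q['rvec'],q['tvec'],q['K'],None)[0].ravel().round(1))
for r in bot.spot_in(q,'amber_green_mid')[:3]: print(r)
c=cv2.projectPoints(np.array([[x,y,z]]),q['rvec'],q['tvec'],q['K'],None)[0].ravel().astype(int); print(c)
im=np.hstack([cv2.resize(q['img'][c[1]-40:c[1]+40,c[0]-40:c[0]+40],(400,400),interpolation=2),cv2.resize(w['img'][130:330,180:380],(400,400),interpolation=2)]);save({'img':im},'w10')
E
```

```text
[ 0.56430396 -0.11057062  0.15513775] [179.84945307  -0.36486383  90.00045689] [-0.40326061  0.30993136 -0.63597858] 0.1915161861895011
0.055 [290.7 184.7]
-0.01 [290.5 212.4]
-0.018 [290.4 215.6]
-0.025 [290.4 218.4]
{'extent': [368.6, 257.7, 387.6, 296.3], 'confidence': 0.85}
{'extent': [240.1, 311.6, 255.9, 341.3], 'confidence': 0.73}
{'extent': [282.9, 184.9, 301.5, 224.1], 'confidence': 0.58}
[290 208]
```

View pics/w10.png

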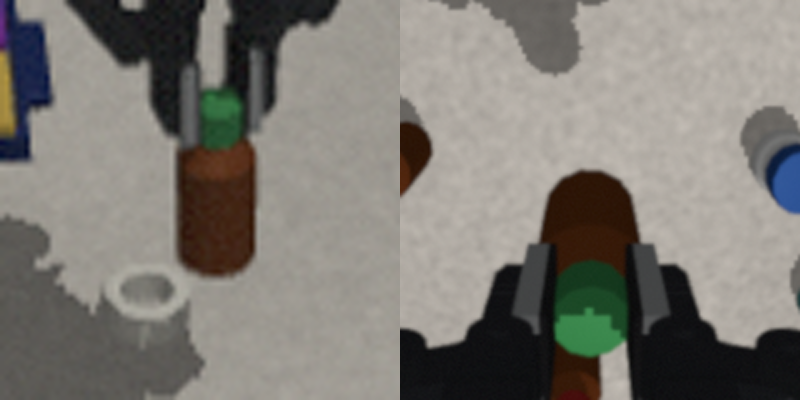

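Clean cap grip (0.19) and the bottle hangs upright. Carry it to the green cell.

Request:
carry_out:
  motion:
    - [0,0.03,-0.01,0,0]
    - [0,0.075,-0.026,0,0]
    - [0,0.12,-0.042,0,0]
    - [0,0.165,-0.058,0,0]
    - [0,0.21,-0.073,0,0]
    - [0,0.255,-0.089,0,0]
    - [0,0.285,-0.1,0,0]
    - [0,0.298,-0.104,0,0]

```text
time: 13.9
ee_pos: [0.457, 0.1908, 0.1546]
eef_rot: [-179.9, -0.3, 90.3]
force: [0.7, -1.3, -0.3]
finger_gap: 0.188
```

Request:
carry_out:
  motion:
    - [0,0,0,0,0]
    - [0,0,0,0.03,0]
    - [0,0,0,0.065,0]
    - [0,0,0,0.09,0]
    - [0,0,0,0.105,0]
    - [0,0,0,0.11,0]
    - [0,0,0,0.11,0]
    - [0,0,0,0.11,0]

```text
time: 14.7
ee_pos: [0.4575, 0.1908, 0.0452]
eef_rot: [-179.9, -0.3, 90.2]
force: [0.0, -0.8, -0.4]
finger_gap: 0.19
```

```bash
python3 - <<'E'
from h import *
w=bot.grab_frame('wrist');s=bot.state();print(s['ee_pos'],s['eef_rot'],s['force'],s['finger_gap'])
for r in bot.place_of(w,'cell_green_floor')[:2]: print(r['confidence'],at_z(w,r['point'],.008,True).round(4))
E
```

```text
[0.4575298  0.19120713 0.04537554] [-179.93575915   -0.36213582   90.2444259 ] [ 0.18901916 -1.23518367 -0.53032972] 0.1909695064054858
0.95 [0.4578 0.1892 0.008 ]
```

Request:
carry_out:
  motion:
    - [0,-0.003,0.0015,0.002,0]
    - [0,-0.003,0.0015,0.004,0]
    - [0,-0.003,0.0015,0.006,0]
    - [0,-0.003,0.0015,0.008,0]
    - [0,-0.003,0.0015,0.009,0]
    - [0,-0.003,0.0015,0.009,0]

```text
time: 15.4
ee_pos: [0.4588, 0.1886, 0.0364]
eef_rot: [-179.9, -0.4, 90.3]
force: [-1.5, -1.0, 1.9]
finger_gap: 0.193
```

Request:
carry_out:
  motion:
    - [0,0,0,0.001,0]
    - [0,0,0,0.002,0]
    - [0,0,0,0.002,0]

```text
time: 15.7
ee_pos: [0.4596, 0.1891, 0.0361]
eef_rot: [-180.0, -0.5, 90.3]
force: [-7.2, -2.0, 30.4]
finger_gap: 0.19
```

Contact with the floor at 0.036. Relax and release.

Request:
carry_out:
  motion:
    - [0,0,0,0,0]
    - [0,0,0,0,0]
    - [25,0,0,0,0]
    - [35,0,0,0,0]
    - [45,0,0,0,0]
    - [45,0,0,-0.04,0]
    - [45,0,0,-0.09,0]
    - [45,0,0,-0.12,0]

```text
time: 16.5
ee_pos: [0.4605, 0.1878, 0.1588]
eef_rot: [179.9, -0.5, 90.2]
force: [0.5, 1.6, -0.8]
finger_gap: 0.447
```

```bash
python3 - <<'E'
from h import *
q=bot.grab_frame('side');s=bot.state();print(s['ee_pos'],s['eef_rot'],s['force'],s['finger_gap'])
save({'img':cv2.resize(q['img'][110:350,150:410],(520,480),interpolation=2)},'w11')
E
```

```text
[0.46262161 0.18864552 0.16234986] [179.66183793  -0.71488198  90.19309944] [2.47488528 0.12808855 3.18567632] 0.4495312505740892
```

View pics/w11.png

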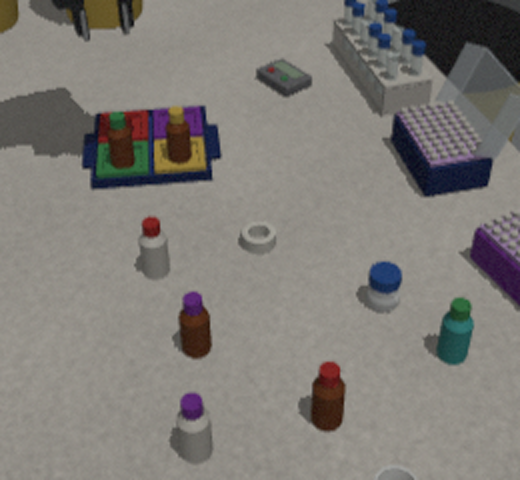

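Green and yellow both stand in their cells ((120,140) and (178,135)); everything else is undisturbed. Next is violet amber at (195,325).

Request:
carry_out:
  motion:
    - [45,-0.04,0,0,0]
    - [50,-0.085,0.001,0,0]
    - [60,-0.13,0.002,0,0]
    - [60,-0.175,0.003,0,0]
    - [60,-0.22,0.004,0,0]
    - [60,-0.265,0.004,0.02,0]
    - [60,-0.3,0.005,0.04,0]
    - [60,-0.317,0.005,0.055,0]

```text
time: 17.35
ee_pos: [0.4683, -0.1313, 0.1025]
eef_rot: [179.7, -0.6, 90.0]
force: [0.2, 0.8, 0.8]
finger_gap: 0.602
```

Request:
carry_out:
  motion:
    - [60,0,0,0,0]
    - [60,0,0,0,0]

```text
time: 17.55
ee_pos: [0.4679, -0.1315, 0.1023]
eef_rot: [179.7, -0.6, 89.9]
force: [-0.7, 0.5, 1.0]
finger_gap: 0.601
```

```bash
python3 near.py amber_violet_mid
```

```text
[ 0.46842467 -0.1306644   0.10272002] [179.67733245  -0.65383873  89.9788685 ] [-0.989552   -0.17146645  0.82092703] 0.6021808530814209
[273. 211.] 0.66 [ 0.4651 -0.1304] [119  56 147]
```

Request:
carry_out:
  motion:
    - [60,0.001,-0.002,0.035,0]
    - [60,0.001,-0.002,0.065,0]
    - [60,0.001,-0.002,0.08,0]
    - [60,0.001,-0.002,0.08,0]
    - [60,0.001,-0.002,0.08,0]
    - [0,0.001,-0.002,0.08,0]
    - [0,0.001,-0.002,0.08,0]
    - [0,0.001,-0.002,0.08,0]

```text
time: 18.45
ee_pos: [0.4679, -0.1283, 0.024]
eef_rot: [179.5, -0.7, 90.1]
force: [-1.7, 0.1, 9.8]
finger_gap: 0.196
```

Request:
carry_out:
  motion:
    - [0,0,0,0,0]
    - [0,0,0,0,0]
    - [0,0,0,-0.01,0]
    - [0,0,0,-0.03,0]
    - [0,0,0,-0.06,0]
    - [0,0,0,-0.1,0]
    - [0,0,0,-0.13,0]
    - [0,0,0,-0.14,0]

```text
time: 19.25
ee_pos: [0.4682, -0.1307, 0.1673]
eef_rot: [179.3, -0.7, 90.0]
force: [0.2, -0.4, -1.5]
finger_gap: 0.195
```

Request:
carry_out:
  motion:
    - [0,0,0,0,0]

```text
time: 19.35
ee_pos: [0.4688, -0.1306, 0.1685]
eef_rot: [179.2, -0.7, 90.1]
force: [-0.2, 0.1, -1.4]
finger_gap: 0.194
```

Request:
carry_out:
  motion:
    - [0,0.03,0.006,0,0]
    - [0,0.077,0.016,0,0]
    - [0,0.124,0.026,0,0]
    - [0,0.171,0.036,0,0]
    - [0,0.218,0.046,0,0]
    - [0,0.265,0.055,0,0]
    - [0,0.312,0.065,0,0]
    - [0,0.345,0.072,0,0]

```text
time: 20.15
ee_pos: [0.5395, 0.2183, 0.1718]
eef_rot: [179.3, -0.7, 90.2]
force: [0.3, 0.2, 0.1]
finger_gap: 0.194
```

```bash
python3 - <<'E'
from h import *
w=bot.grab_frame('wrist');s=bot.state();print(s['ee_pos'],s['eef_rot'],s['force'],s['finger_gap'])
for r in bot.place_of(w,'cell_violet_floor')[:2]: print(r['confidence'],at_z(w,r['point'],.008,True).round(4))
E
```

```text
[0.5398061  0.22428793 0.1714796 ] [179.26084018  -0.79763913  90.55324765] [ 1.59036205  6.9016803  -0.30538954] 0.1915921451662765
0.78 [0.5434 0.2415 0.008 ]
```

Request:
carry_out:
  motion:
    - [0,0.01,0.004,0,0]
    - [0,0.017,0.006,0,0]
    - [0,0.017,0.006,0,0]
    - [0,0.017,0.006,0,0]

```text
time: 20.65
ee_pos: [0.5453, 0.2368, 0.1714]
eef_rot: [179.3, -0.7, 90.4]
force: [0.8, -0.5, -1.0]
finger_gap: 0.191
```

Request:
carry_out:
  motion:
    - [0,0.0045,0,0.02,0]
    - [0,0.0045,0,0.055,0]
    - [0,0.0045,0,0.09,0]
    - [0,0.0045,0,0.11,0]
    - [0,0.0045,0,0.122,0]
    - [0,0.0045,0,0.126,0]
    - [0,0.0045,0,0.126,0]

```text
time: 21.35
ee_pos: [0.5472, 0.2424, 0.0459]
eef_rot: [179.3, -0.7, 90.4]
force: [0.4, 0.5, -0.9]
finger_gap: 0.194
```

Request:
carry_out:
  motion:
    - [0,0,0,0.002,0]
    - [0,0,0,0.004,0]
    - [0,0,0,0.006,0]
    - [0,0,0,0.007,0]
    - [0,0,0,0.007,0]

```text
time: 21.85
ee_pos: [0.5472, 0.2426, 0.0389]
eef_rot: [179.3, -0.7, 90.4]
force: [-0.2, -0.6, -1.0]
finger_gap: 0.193
```

Request:
carry_out:
  motion:
    - [0,0,0,0.001,0]
    - [0,0,0,0.0015,0]
    - [0,0,0,0.0015,0]

```text
time: 22.15
ee_pos: [0.5471, 0.2426, 0.0373]
eef_rot: [179.3, -0.7, 90.4]
force: [0.4, 0.6, -0.9]
finger_gap: 0.192
```

Request:
carry_out:
  motion:
    - [0,0,0,0.001,0]
    - [0,0,0,0.0015,0]
    - [0,0,0,0.0015,0]

```text
time: 22.45
ee_pos: [0.5473, 0.2427, 0.0361]
eef_rot: [179.3, -0.7, 90.4]
force: [-1.4, -0.8, 4.0]
finger_gap: 0.193
```

Request:
carry_out:
  motion:
    - [0,0,0,0.001,0]
    - [0,0,0,0.001,0]
    - [0,0,0,0.001,0]

```text
time: 22.75
ee_pos: [0.5475, 0.2429, 0.0361]
eef_rot: [179.3, -0.7, 90.4]
force: [-2.9, -0.5, 11.5]
finger_gap: 0.186
```

Floor contact again at 0.036. Release and rise.

Request:
carry_out:
  motion:
    - [0,0,0,0,0]
    - [25,0,0,0,0]
    - [35,0,0,0,0]
    - [45,0,0,0,0]
    - [45,0,0,0,0]
    - [45,0,0,-0.04,0]
    - [45,0,0,-0.09,0]
    - [45,0,0,-0.13,0]

```text
time: 23.55
ee_pos: [0.5461, 0.2409, 0.1682]
eef_rot: [179.2, -0.7, 90.4]
force: [0.9, 1.2, -0.4]
finger_gap: 0.449
```

Request:
carry_out:
  motion:
    - [45,-0.04,0,0,0]
    - [50,-0.09,0.001,0,0]
    - [60,-0.14,0.002,0,0]
    - [60,-0.19,0.003,0,0]
    - [60,-0.24,0.004,0,0]
    - [60,-0.29,0.005,0,0]
    - [60,-0.34,0.006,0,0]
    - [60,-0.38,0.007,0,0]

```text
time: 24.35
ee_pos: [0.5551, -0.1424, 0.1636]
eef_rot: [179.2, -0.7, 90.3]
force: [1.1, -0.0, 0.6]
finger_gap: 0.602
```

```bash
python3 near.py amber_red_mid; python3 - <<'E'
from h import *
q=bot.grab_frame('side');save({'img':cv2.resize(q['img'][110:350,150:410],(520,480),interpolation=2)},'w12')
E
```

```text
[ 0.55430718 -0.15024315  0.16425394] [179.13488875  -0.43781981  89.8509833 ] [-0.84994241 -5.36193025  1.2433862 ] 0.6027800273287562
[274. 296.] 0.95 [ 0.5551 -0.2545] [49 19  5]
```

View pics/w12.png

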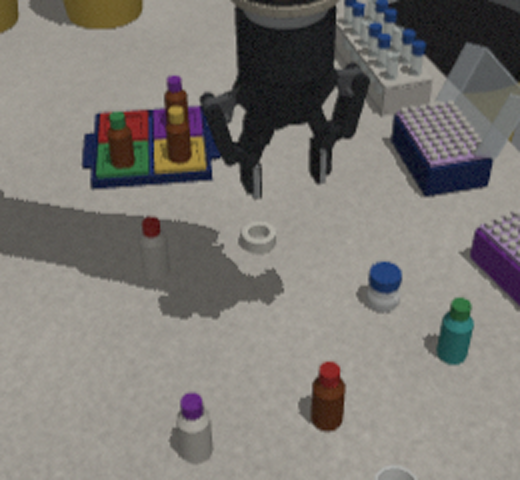

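Violet stands in its cell ((177,105)). Three are done; red amber is at (328,400).

Request:
carry_out:
  motion:
    - [60,-0.04,0.001,0.01,0]
    - [60,-0.08,0.001,0.03,0]
    - [60,-0.1,0.002,0.05,0]
    - [60,-0.1,0.002,0.06,0]
    - [60,-0.1,0.002,0.06,0]
    - [60,-0.1,0.002,0.06,0]

```text
time: 25.1
ee_pos: [0.5585, -0.2401, 0.1027]
eef_rot: [179.2, -0.7, 90.2]
force: [-0.4, 0.2, 0.3]
finger_gap: 0.598
```

```bash
python3 near.py amber_red_mid
```

```text
[ 0.55870494 -0.24035487  0.10306852] [179.16488762  -0.69722234  90.16418507] [-1.4531355  -0.13179153 -0.1151151 ] 0.5997470711093528
[272. 226.] 0.71 [ 0.556  -0.2514] [66 12  9]
```

Request:
carry_out:
  motion:
    - [60,-0.011,-0.002,0.01,0]
    - [60,-0.011,-0.002,0.045,0]
    - [60,-0.011,-0.002,0.072,0]
    - [60,-0.011,-0.002,0.08,0]
    - [60,-0.011,-0.002,0.08,0]
    - [60,-0.011,-0.002,0.08,0]
    - [0,-0.011,-0.002,0.08,0]
    - [0,-0.011,-0.002,0.08,0]

```text
time: 26.0
ee_pos: [0.5588, -0.2511, 0.0244]
eef_rot: [179.0, -0.6, 90.2]
force: [-0.5, -0.2, -0.3]
finger_gap: 0.27
```

Request:
carry_out:
  motion:
    - [0,0,0,0,0]
    - [0,0,0,0,0]
    - [0,0,0,0,0]
    - [0,0,0,-0.02,0]
    - [0,0,0,-0.05,0]
    - [0,0,0,-0.09,0]
    - [0,0,0,-0.13,0]
    - [0,0,0,-0.145,0]

```text
time: 26.8
ee_pos: [0.5577, -0.2541, 0.1733]
eef_rot: [178.8, -0.5, 90.1]
force: [-0.1, -0.0, -0.7]
finger_gap: 0.192
```

Request:
carry_out:
  motion:
    - [0,0.03,-0.005,0,0]
    - [0,0.075,-0.012,0,0]
    - [0,0.12,-0.019,0,0]
    - [0,0.165,-0.026,0,0]
    - [0,0.21,-0.033,0,0]
    - [0,0.255,-0.041,0,0]
    - [0,0.3,-0.048,0,0]
    - [0,0.33,-0.053,0,0]

```text
time: 27.6
ee_pos: [0.5026, 0.0795, 0.1746]
eef_rot: [178.8, -0.6, 90.3]
force: [-0.6, -0.6, -0.5]
finger_gap: 0.192
```

Request:
carry_out:
  motion:
    - [0,0.04,-0.006,0,0]
    - [0,0.085,-0.013,0,0]
    - [0,0.125,-0.019,0,0]
    - [0,0.16,-0.024,0,0]
    - [0,0.178,-0.027,0,0]
    - [0,0.178,-0.027,0,0]
    - [0,0.178,-0.027,0,0]

```text
time: 28.3
ee_pos: [0.4742, 0.2569, 0.1754]
eef_rot: [178.9, -0.5, 90.4]
force: [0.3, -0.5, -0.6]
finger_gap: 0.191
```

```bash
python3 - <<'E'
from h import *
w=bot.grab_frame('wrist');s=bot.state();print(s['ee_pos'],s['eef_rot'],s['force'],s['finger_gap'])
for r in bot.place_of(w,'cell_red_floor')[:2]: print(r['confidence'],at_z(w,r['point'],.008,True).round(4))
E
```

```text
[0.47457103 0.25611962 0.1755509 ] [178.84627787  -0.53099036  90.27053451] [ 0.45888768 -0.63209158  0.15798654] 0.18859147736439946
0.85 [0.4747 0.2604 0.008 ]
0.68 [0.5295 0.1796 0.008 ]
```

Request:
carry_out:
  motion:
    - [0,0.002,0,0.02,0]
    - [0,0.002,0,0.055,0]
    - [0,0.002,0,0.09,0]
    - [0,0.002,0,0.115,0]
    - [0,0.002,0,0.127,0]
    - [0,0.002,0,0.132,0]
    - [0,0.002,0,0.132,0]
    - [0,0.002,0,0.132,0]

```text
time: 29.2
ee_pos: [0.4783, 0.2593, 0.0449]
eef_rot: [178.8, -0.6, 90.2]
force: [-1.4, -0.4, 0.3]
finger_gap: 0.193
```

Request:
carry_out:
  motion:
    - [0,0,0,0.002,0]
    - [0,0,0,0.004,0]
    - [0,0,0,0.0055,0]
    - [0,0,0,0.0055,0]
    - [0,0,0,0.0055,0]

```text
time: 29.7
ee_pos: [0.4784, 0.2593, 0.0394]
eef_rot: [178.8, -0.6, 90.2]
force: [0.0, 0.1, -0.6]
finger_gap: 0.192
```

Request:
carry_out:
  motion:
    - [0,0,0,0.001,0]
    - [0,0,0,0.0015,0]
    - [0,0,0,0.0015,0]

```text
time: 30.0
ee_pos: [0.4783, 0.2593, 0.0378]
eef_rot: [178.8, -0.6, 90.2]
force: [-0.2, 0.6, -0.4]
finger_gap: 0.19
```

Request:
carry_out:
  motion:
    - [0,0,-0.001,0.001,0]
    - [0,0,-0.002,0.0015,0]
    - [0,0,-0.002,0.0015,0]

```text
time: 30.3
ee_pos: [0.4768, 0.2593, 0.0364]
eef_rot: [178.7, -0.6, 90.2]
force: [0.6, -1.6, 1.3]
finger_gap: 0.194
```

Request:
carry_out:
  motion:
    - [0,0,0,0.001,0]
    - [0,0,0,0.001,0]
    - [0,0,0,0.001,0]

```text
time: 30.6
ee_pos: [0.4773, 0.2596, 0.0363]
eef_rot: [178.7, -0.7, 90.2]
force: [-2.2, -1.4, 12.5]
finger_gap: 0.19
```

Contact. Release, rise, and back off.

Request:
carry_out:
  motion:
    - [0,0,0,0,0]
    - [25,0,0,0,0]
    - [35,0,0,0,0]
    - [45,0,0,0,0]
    - [45,0,0,0,0]
    - [45,0,0,-0.04,0]
    - [45,0,0,-0.09,0]
    - [45,0,0,-0.14,0]

```text
time: 31.4
ee_pos: [0.4735, 0.2573, 0.1775]
eef_rot: [178.7, -0.6, 90.2]
force: [1.5, 1.7, -0.1]
finger_gap: 0.448
```

Request:
carry_out:
  motion:
    - [45,-0.04,0,-0.02,0]
    - [45,-0.08,0,-0.04,0]
    - [45,-0.12,0,-0.04,0]
    - [45,-0.15,0,-0.04,0]
    - [45,-0.15,0,-0.04,0]
    - [45,-0.15,0,-0.04,0]

```text
time: 32.0
ee_pos: [0.473, 0.1066, 0.216]
eef_rot: [178.7, -0.6, 90.1]
force: [0.8, 1.0, -1.0]
finger_gap: 0.447
```

```bash
python3 - <<'E'
from h import *
q=bot.grab_frame('side');w=bot.grab_frame('wrist');s=bot.state();print(s['time'],s['ee_pos'],s['force'])
im=np.hstack([cv2.resize(q['img'][110:350,150:390],(400,400),interpolation=2),cv2.resize(w['img'][0:200,150:350],(400,400),interpolation=2)]);save({'img':im},'w13')
E
```

```text
32.1 [0.47295558 0.10802156 0.21581521] [-0.19129285  0.52385879 -0.28325293]
```

View pics/w13.png

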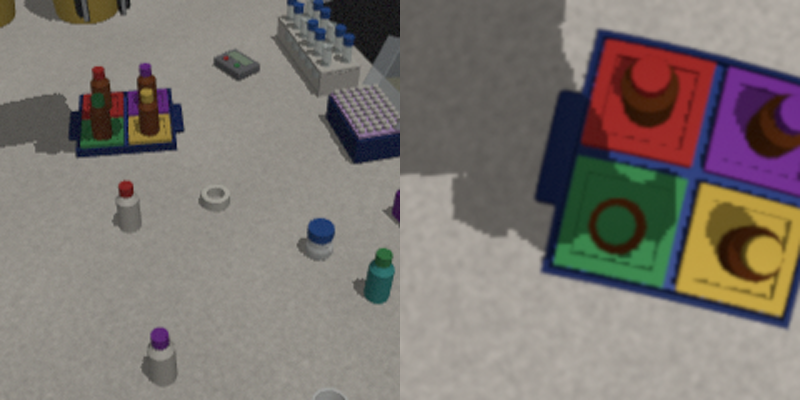

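All four stand upright inside the recesses of their matching cells (right crop: red (648,85), violet (775,125), green (617,225), yellow (755,255)). The white and turquoise bottles are untouched. Handing in.

```bash
python3 -c "
from rig import bot
print(bot.sign_off())"
```

```text
the job is handed in; nothing more can be done
None
```

All four amber bottles (yellow, green, violet, red) now stand in the carrier cells matching their caps. I lowered each one until it touched the cell floor before letting go. I handed the job in at about 32 s of the 102 s allowed.

**Last checks:** the final side and wrist pictures show all four upright inside their recesses. Both white bottles and the turquoise look-alike stand where they were, and the gripper was clear of everything.

**What did not go to plan:**
- **Grip height:** I aimed for the middle of the body, but the fingers closed on the cap and shoulder. I gripped the remaining three by the cap, and all four stayed upright.
- **Hard contact on yellow:** its first touchdown in the cell peaked at 73 N at the wrist. That is under the 120 N limit, but harder than intended. I lifted it 5 mm and set it down again gently. The green bottle reached 30 N, violet and red about 12 N.
- **Grip depth:** the bottle undersides turned out to be 20 to 28 mm below the tool point, not the 17 to 24 mm I expected from the grasp. I set the final heights by contact force rather than by that figure.

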